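# Line up the condiments by height

### The arm

A 6-joint arm with a two-finger parallel gripper is mounted at the origin on the work surface. World frame = base frame: x ahead of the robot, y to its left, z up, the work surface at z = 0. Lengths are in mm, angles in rad, forces in N, time in s.
With the tool pointing down it reaches from about 375 to 975 mm from the base axis. Payload 3.8 kg.
Tool frame: the origin (TCP) lies on the centre line of the jaws, within the pads' length; the fingertips stand 11 mm ahead of it and the grasp point (between the pads) lies 8 mm behind it (ctrl.tip_reach is the distance from the TCP to the fingertips, in mm); z points along the fingers, y is the line along which they close (so a half turn about z gives the same grasp; the last joint's range is limited). The gripper opens to 85 mm and grips with 20 to 120 N. Pads are 22 mm wide; open, the fingers measure 114 mm over their backs; the gripper's body (76 mm by 85 mm) begins 54 mm behind the grasp point. The pads swing forward as they close: fully open they stand 13 mm farther back than shut.
Start: joints at [-1.355, 0.264, 1.604, -0, 1.274, -0.037], TCP at [168.823, -653.542, 242.28] pointing down, gripper open.
Joint ranges: [-2.63, 2.63], [-0.94, 2.18], [0.31, 2.57], [-1.31, 4.45], [0, 2.66], [-2.55, 2.55]. Speed limits (rad/s): [2.57, 2.57, 3.14, 3.14, 3.14, 3.14].

### API

Orientations are given as a unit quaternion [w, x, y, z].
In Python, from workcell import telemetry, vision, workorder, ctrl gives the robot as it stands.
- The arm moves only by the shell command python3 -m inch 'ROWS'. ROWS is JSON, a list of rows, each a list of 5 numbers: the finger opening in m, from 0 to 0.0854, then the shift along the tool's x, y, z in m, then the turn about the tool's z in degrees. A call has 1 to 10 rows; each row is the pose to reach, as a shift and turn from the pose commanded when the call began, along the tool's axes at that moment; what a row does not reach only later rows make up. A row lasts 1/8 s, in which the tool goes at most 62.5 mm and 10.7 degrees, less where a joint would pass 70% of its speed; a pose out of reach is approached as far as the arm can. A call with a gripper value outside its range is refused whole. The fingers move at their own pace and stop on an object; the grip force is fixed at half the most. Time passes only in rows, so rows that repeat a pose let the fingers close. It gives the time, the measured TCP pose, the force, the opening and the grip force at its end, in the units of the state.
- telemetry.read_state(): the state, without advancing time (a new reading comes with each control period).
- vision.get_image(name): name is "scene" or "side" or "wrist"; returns a dict with "frame" (420x560x3 uint8, red, green, blue), "z_map" (420x560 float32, mm along the optical axis (not along the pixel's ray), 0 where there is no reading), "intrinsics" (3x3 intrinsics, pixels), "rvec" (rotation vector, rad) and "tvec" (3), from world to camera coordinates, as OpenCV has them; the wrist camera has in their place "T_tool_cam" (4x4, takes a point from camera to tool coordinates, whose origin is the TCP and whose axes are the flange's). Camera axes: x right, y down, z forward; pixel columns grow to the right and rows downward; lengths in mm; the calibration is good to about 2 mm. A picture is of the moment at which its call begins: read the wrist's pose just before it.
- workorder.close_job(): hands the job in; it is judged then, once.
The state is a dict: "time": time; "joints": joint angles; "joint_velocities": joint speeds; "joint_torque": joint torques, N m; "ee_pos": TCP position; "orientation": TCP orientation; "force": force on the tool from outside, world axes, zero at the start; "ft_torque": the same for the moment, N m; "width": opening from 0.0 (shut) to 1.0 (fully open); "grasp_force": force on a finger pad.
Only numpy, scipy, OpenCV 4.12 (cv2) and the standard library are available. Lean on these libraries where they do the work, as an engineer would, in place of code of your own. Each camera call takes 0.05 s, during which the arm holds its last target. There are 200 camera calls.

### The job

Set out the condiments for the guests: line up the pepper mill, the oil cruet, the salt shaker and the mustard pot in order of height on the dark wooden board, each standing upright in the middle of its own cork pad, the tallest on the end pad nearest the water jug and the shortest on the far end pad. Set each one down on the board rather than dropping it, and leave the upturned tumbler that stands among them where it is.

Things in the scene. Friction and masses are not known exactly. Their poses are not given: they have to be found in the camera images.
- mill_center (a point): Pepper mill, turned dark wood, 112 mm tall: the tallest of the four. Loose. The point is on its axis, half-way up; its z axis is up. It is round: any yaw grasps it alike. Foot 54 mm across; straight neck 40 mm across from 6 mm below to 26 mm above the point; head 48 mm across from 32 mm above it, small brass ball on top, 56 mm above the point. Grip the neck about 17 mm above the point, so that the top does not meet the gripper's body. About 0.16 kg.
- cruet_center (a point): Oil cruet, small closed green glass bottle with a short neck and cork stopper, 92 mm tall: second tallest. Loose. The point is on its axis, half-way up; its z axis is up. It is round: any yaw grasps it alike. Straight round body 58 mm across from the foot to 10 mm above the point. About 0.22 kg.
- shaker_center (a point): Salt shaker, plain stainless steel cylinder with a pierced domed top, 74 mm tall: third. Loose. The point is on its axis, half-way up; its z axis is up. It is round: any yaw grasps it alike. Body 50 mm across, top collar 52 mm across from 19 to 29 mm above the point. About 0.15 kg.
- pot_center (a point): Mustard pot, white ceramic with a fixed wooden lid and knob, 56 mm tall: the shortest. Loose. The point is on its axis, half-way up; its z axis is up. It is round: any yaw grasps it alike. Body 62 mm across from 16 mm below to 6 mm above the point; the lid does not come off. About 0.18 kg.
- tumbler_center (a point): The one drinking tumbler standing on its own, mouth down, among the condiments: clear glass, 85 mm tall, 67 mm across at the foot, 54 mm at the top; loose, not to be disturbed. The point is on its axis, half-way up. (A counter bell, a black and steel dome 72 mm across and 51 mm tall, also stands on its own among the condiments; it is not listed.)
- jug: Lidded water jug of clear plastic with a white lid and handle, 162 mm across, 207 mm tall, standing beyond the left or the right end of the board. It does not move. The origin is the centre of its underside. (A fixed tan box of sauce bottles, 170 mm by 150 mm and up to 175 mm tall, stands beyond the other end.)
- pad1: Round cork pad, 70 mm across, let in flush with the top of the dark wooden board: the left end pad (+y end of the board), as seen from the robot. The origin is the centre of its top face, 14 mm above the table; its y axis runs along the row (to the left), its x axis across the board. Fixed. The four pads lie in one row, 92 mm apart. The board is 116 mm across and 400 mm along the row, 14 mm thick, with a 10 mm high cleat across each end, 48 mm beyond the end pad's centre.
- pad2: Round cork pad, 70 mm across, let in flush with the top of the dark wooden board: the second pad from the left, as seen from the robot. The origin is the centre of its top face, 14 mm above the table; its y axis runs along the row (to the left), its x axis across the board. Fixed. 
- pad3: Round cork pad, 70 mm across, let in flush with the top of the dark wooden board: the third pad from the left, as seen from the robot. The origin is the centre of its top face, 14 mm above the table; its y axis runs along the row (to the left), its x axis across the board. Fixed. 
- pad4: Round cork pad, 70 mm across, let in flush with the top of the dark wooden board: the right end pad (-y end of the board), as seen from the robot. The origin is the centre of its top face, 14 mm above the table; its y axis runs along the row (to the left), its x axis across the board. Fixed. 
Things that resemble listed ones, but are neither listed nor needed, are in the scene too. Leave any blue or red look-alike of the part that bears pot_center alone.

How it is judged (in metres and radians):
At the end, for the whole second after the job is handed in: From the end pad nearest the water jug, in this order: pepper mill, oil cruet, salt shaker, mustard pot, each within 12 mm (horizontally) of the centre of its pad, standing on the board, upright within 0.1 rad, at rest (((world y of jug above 0 m and horizontal distance between mill_center and pad1 below 0.012 m and z of mill_center in the frame of pad1 below 0.062 m and horizontal distance between cruet_center and pad2 below 0.012 m and z of cruet_center in the frame of pad2 below 0.052 m and horizontal distance between shaker_center and pad3 below 0.012 m and z of shaker_center in the frame of pad3 below 0.043 m and horizontal distance between pot_center and pad4 below 0.012 m and z of pot_center in the frame of pad4 below 0.034 m) or (world y of jug below 0 m and horizontal distance between mill_center and pad4 below 0.012 m and z of mill_center in the frame of pad4 below 0.062 m and horizontal distance between cruet_center and pad3 below 0.012 m and z of cruet_center in the frame of pad3 below 0.052 m and horizontal distance between shaker_center and pad2 below 0.012 m and z of shaker_center in the frame of pad2 below 0.043 m and horizontal distance between pot_center and pad1 below 0.012 m and z of pot_center in the frame of pad1 below 0.034 m)) and angle between each of mill_center, cruet_center, shaker_center, pot_center's own z axis and vertical below 0.1 rad and linear speed of each of mill, cruet, shaker, pot below 0.02 m/s); the robot touches nothing.
It fails at once if the pepper mill is dropped: it falls faster than 0.6 m/s (some 20 mm of free fall) with no finger on it (linear speed of mill above 0.6 m/s and contact force between the fingers and mill below 0.3 N).
It fails at once if the oil cruet is dropped: it falls faster than 0.6 m/s (some 20 mm of free fall) with no finger on it (linear speed of cruet above 0.6 m/s and contact force between the fingers and cruet below 0.3 N).
It fails at once if the salt shaker is dropped: it falls faster than 0.6 m/s (some 20 mm of free fall) with no finger on it (linear speed of shaker above 0.6 m/s and contact force between the fingers and shaker below 0.3 N).
It fails at once if the mustard pot is dropped: it falls faster than 0.6 m/s (some 20 mm of free fall) with no finger on it (linear speed of pot above 0.6 m/s and contact force between the fingers and pot below 0.3 N).
It fails at once if the upturned tumbler is moved more than 25 mm or tipped (distance of tumbler_center from where it was at the start of the episode above 0.025 m or angle between tumbler_center's own z axis and vertical above 0.3 rad).
It also fails if it takes over 106 s, if anything falls off the work surface, if the arm or the gripper's body presses on something with over 40 N, if the wrist force passes 120 N, or if a joint passes its speed limit or range.

## Working session

There is one attempt and no reset: what is moved stays moved. The work goes in short steps, Python scripts to look and compute and a shell command to move; the robot and the scene stay as the last step left them, time stands still between calls to the robot, and variables do not carry over. Pictures are saved under pics/ and viewed, at most 14 in all, crops included, and the job is handed in when it is done.

```bash
mkdir -p pics; cat > h.py <<'E'
import numpy as np,cv2
from workcell import telemetry,vision,workorder,ctrl
def cloud(n):
    s=telemetry.read_state(); im=vision.get_image(n)
    z=im["z_map"].astype(float);K=np.array(im["intrinsics"]);h,w=z.shape
    u,v=np.meshgrid(np.arange(w),np.arange(h))
    P=np.stack([(u-K[0,2])/K[0,0]*z,(v-K[1,2])/K[1,1]*z,z],-1)
    if "rvec" in im:
        R=cv2.Rodrigues(np.array(im["rvec"],float))[0];W=(P-np.array(im["tvec"]).ravel())@R
    else:
        from scipy.spatial.transform import Rotation as Ro
        T=np.array(im["T_tool_cam"]);q=np.array(s["orientation"])
        W=(P@T[:3,:3].T+T[:3,3])@Ro.from_quat(q[[1,2,3,0]]).as_matrix().T+np.array(s["ee_pos"])
    W[z==0]=np.nan
    return im["frame"],W
def save(n,f): cv2.imwrite(f"pics/{n}.png",cv2.cvtColor(f,cv2.COLOR_RGB2BGR))
E
python3 - <<'E'
from h import *
for n in("scene","side"):
    f,W=cloud(n);save(n,f);np.savez(n,f=f,W=W)
s=telemetry.read_state();print(s)
E
```

```text
{'time': 0.1, 'joints': array([-1.35488156e+00,  2.64669415e-01,  1.60524806e+00, -4.69123017e-06,
        1.27368693e+00, -3.69360652e-02]), 'joint_velocities': array([-0.00106095, -0.0019131 , -0.00162741,  0.00124766,  0.00195661,
        0.00117981]), 'joint_torque': array([ 4.91034043e-04, -5.16708505e+01, -3.68590736e+01, -2.29832733e-05,
        6.30250928e-03,  1.47533979e-05]), 'ee_pos': array([ 168.69797025, -652.92089841,  241.08641609]), 'orientation': array([-1.00165091e-03,  9.92018357e-01,  1.26089518e-01, -9.21283002e-05]), 'force': array([-0.27462323,  1.08638615, -0.11052657]), 'ft_torque': array([0.00442265, 0.00922521, 0.03535282]), 'grasp_force': 0.0, 'width': 0.9980341327522402}
```

View pics/scene.png

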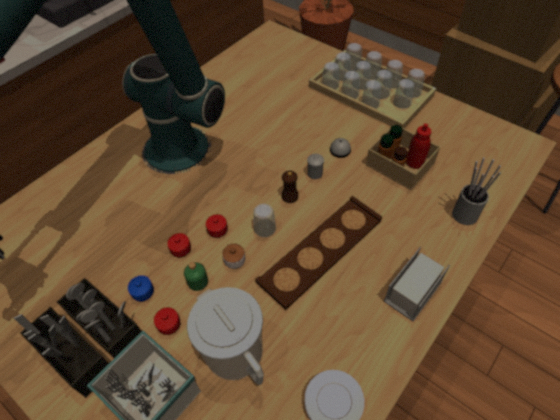

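View pics/side.png

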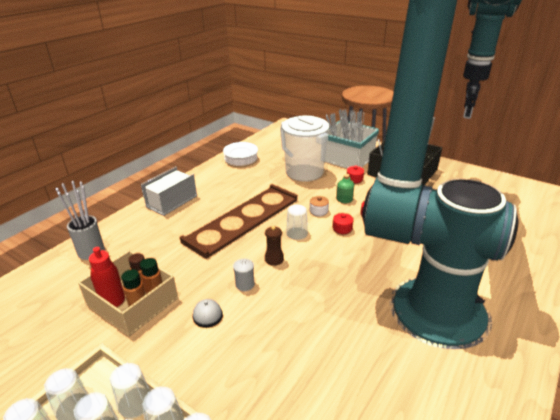

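The scene shows the bell at (341,147), shaker (315,167), mill (290,186), tumbler (264,220), pot (233,257), cruet (196,276) and jug (226,330). The pads lie at (287,279), (310,259), (332,238) and (353,219). The side view agrees.

```bash
cat > fit.py <<'E'
from h import *
from scipy.optimize import least_squares
def circ(P,r,c0):
    g=lambda c:np.hypot(P[:,0]-c[0],P[:,1]-c[1])-r
    s=least_squares(g,c0,loss='soft_l1',f_scale=1.5);return s.x,np.median(abs(s.fun))
E
python3 - <<'E'
from fit import *
D={n:np.load(n+".npz") for n in("scene","side")}
W=D["scene"]["W"]
seeds=dict(mill=(290,190,20,45,80,None),cruet=(196,278,29,8,52,0),shaker=(315,168,25,8,54,0),pot=(233,257,31,14,32,0),tumb=(264,220,30,10,70,0),bell=(341,147,36,3,12,0),jug=(226,330,81,20,180,0),red1=(217,226,31,14,32,0),red2=(179,245,31,14,32,0),red3=(167,320,31,14,32,0),blue=(141,288,31,14,32,0))
seeds['mill']=(290,190,20,52,78,0)
cam=None
for k,(u,v,r,z0,z1,_) in seeds.items():
    p=W[v,u]; out=[]
    for n in D:
        Q=D[n]["W"].reshape(-1,3);d=np.hypot(Q[:,0]-p[0],Q[:,1]-p[1])
        near=Q[d<r+30]; m=near[(near[:,2]>z0)&(near[:,2]<z1)]
        if len(m)>8:
            c,e=circ(m,r,m[:,:2].mean(0)); out.append((n,c.round(1),round(e,1),len(m),near[:,2].max().round(0)))
    if all(len(o)for o in [out]) and len(out)>1:
        m=[]
        for n in D:
            Q=D[n]["W"].reshape(-1,3);d=np.hypot(Q[:,0]-p[0],Q[:,1]-p[1]);q=Q[(d<r+30)&(Q[:,2]>z0)&(Q[:,2]<z1)];m.append(q)
        c,e=circ(np.vstack(m),r,np.vstack(m)[:,:2].mean(0));out.append(("both",c.round(1),round(e,1)))
    print(k,p.round(0),*out,sep="\n   ")
# pads
for n in D:
    f=D[n]["f"];Q=D[n]["W"];hsv=cv2.cvtColor(f,cv2.COLOR_RGB2HSV)
    L=[(287,279),(310,259),(332,238),(353,219)] if n=="scene" else [(274,199),(254,211),(232,223),(207,238)]
    for u,v in L:
        seed=hsv[v,u].astype(int);m=np.zeros((422,562),np.uint8)
        cv2.floodFill(f.copy(),m,(u,v),0,(25,)*3,(25,)*3,4|cv2.FLOODFILL_MASK_ONLY|cv2.FLOODFILL_FIXED_RANGE|(255<<8))
        a=Q[m[1:-1,1:-1]>0];a=a[~np.isnan(a[:,0])]
        print(n,(u,v),len(a),((np.nanmin(a,0)+np.nanmax(a,0))/2).round(1),a.mean(0).round(1),np.ptp(a,0).round(0))
E
```

```text
mill
   [450.  54.  54.]
   ('scene', array([434.8,  68.1]), np.float64(0.7), 74, np.float64(115.0))
   ('side', array([437.4,  68.3]), np.float64(0.9), 113, np.float64(114.0))
   ('both', array([436.5,  68.2]), np.float64(1.1))
cruet
   [ 444. -329.   62.]
   ('scene', array([ 419.9, -316.1]), np.float64(0.5), 178, np.float64(95.0))
   ('side', array([ 422.8, -316.4]), np.float64(1.2), 199, np.float64(97.0))
   ('both', array([ 420.9, -316.2]), np.float64(1.2))
shaker
   [455. 173.  51.]
   ('scene', array([439.3, 191.7]), np.float64(0.8), 151, np.float64(76.0))
   ('side', array([442.1, 191.7]), np.float64(0.7), 261, np.float64(76.0))
   ('both', array([441.3, 191.7]), np.float64(1.1))
pot
   [ 466. -216.   42.]
   ('scene', array([ 453. , -204.5]), np.float64(0.7), 78, np.float64(60.0))
   ('side', array([ 455.9, -204.7]), np.float64(0.9), 95, np.float64(58.0))
   ('both', array([ 454.3, -204.5]), np.float64(1.1))
tumb
   [470. -88.  74.]
   ('scene', array([449.7, -69.5]), np.float64(1.4), 310, np.float64(90.0))
   ('side', array([451. , -68.2]), np.float64(1.4), 376, np.float64(
[... 1244 characters left out ...]
1. -432.   42.]
   ('scene', array([ 326.5, -429.3]), np.float64(0.6), 91, np.float64(57.0))
scene (287, 279) 454 [ 611.8 -168.8   14. ] [ 611.3 -168.7   14.1] [69. 69. 12.]
scene (310, 259) 412 [621.5 -77.8  14.3] [622.1 -77.4  14.2] [66. 69. 14.]
scene (332, 238) 371 [632.4  13.3  13.8] [632.8  13.9  14.4] [66. 69. 13.]
scene (353, 219) 343 [643.6 107.2  14.3] [643.2 105.3  14.3] [68. 70. 13.]
side (274, 199) 147 [ 611.8 -165.4   16.3] [ 610.4 -166.    15.9] [61. 65.  8.]
side (254, 211) 171 [620.5 -75.5  16.3] [620.6 -74.5  16. ] [59. 63.  8.]
side (232, 223) 194 [631.6  17.   15.9] [631.8  17.   15.8] [62. 61.  8.]
side (207, 238) 229 [643.3 106.1  15.3] [642.  107.8  15.8] [65. 65. 10.]
```

The jug is at y≈-400, so the mill goes to pad4, cruet to pad3, shaker to pad2 and pot to pad1.

```bash
cat > go.py <<'E'
import sys
from h import *
from scipy.spatial.transform import Rotation as Ro
# go.py x y z [yaw of tool y, deg]... : shifts from the present pose
s=telemetry.read_state();q=np.array(s["orientation"]);R=Ro.from_quat(q[[1,2,3,0]]).as_matrix();p=np.array(s["ee_pos"])
yaw=np.degrees(np.arctan2(R[1,1],R[0,1]));a=list(map(float,sys.argv[1:]))
print("t",round(s["time"],2),"pos",p.round(1),"yaw",round(yaw,1),"tilt",(R[:,2]).round(3),"w",round(s["width"],3),"gf",round(s["grasp_force"],1),"F",np.round(s["force"],1),"j",np.round(s["joints"],2))
for i in range(0,len(a),4):
    d=R.T@(np.array(a[i:i+3])-p);t=-(a[i+3]-yaw);t=(t+180)%360-180
    print("to",a[i:i+4],"shift",(d/1000).round(4),"turn",round(t,1))
E
python3 go.py 436 -150 241 -6.6 436 68 241 -6.6
```

```text
t 0.1 pos [ 168.7 -652.9  241.1] yaw -75.5 tilt [-0.     0.002 -1.   ] w 0.998 gf 0.0 F [-0.3  1.1 -0.1] j [-1.35  0.26  1.61 -0.    1.27 -0.04]
to [436.0, -150.0, 241.0, -6.6] shift [ 0.3846 -0.4201  0.001 ] turn -68.9
to [436.0, 68.0, 241.0, -6.6] shift [ 0.4392 -0.6311  0.0014] turn -68.9
```

```bash
python3 -m inch '[[0.085,0.038,-0.042,0,-7],[0.085,0.077,-0.084,0,-14],[0.085,0.116,-0.126,0,-21],[0.085,0.154,-0.168,0,-28],[0.085,0.192,-0.21,0,-35],[0.085,0.231,-0.252,0,-42],[0.085,0.27,-0.294,0,-49],[0.085,0.308,-0.336,0,-56],[0.085,0.346,-0.378,0,-63],[0.085,0.385,-0.42,0.001,-69]]'; python3 go.py 436 68 241 -6.6 436 68 65 -6.6
```

```text
time: 1.35
ee_pos: [436.9, -148.8, 241.2]
orientation: [0.0, 0.745, 0.667, 0.0]
force: [1.4, -0.8, -0.0]
width: 0.994
grasp_force: 0.0
t 1.35 pos [ 436.9 -148.8  241.2] yaw -6.3 tilt [ 0. -0. -1.] w 0.994 gf 0.0 F [ 1.4 -0.8 -0. ] j [-0.38 -0.15  2.04 -0.    1.25 -0.27]
to [436.0, 68.0, 241.0, -6.6] shift [ 2.154e-01 -2.470e-02  1.000e-04] turn 0.3
to [436.0, 68.0, 65.0, -6.6] shift [ 0.2154 -0.0248  0.1761] turn 0.3
```

```bash
python3 -m inch '[[0.085,0.054,-0.006,0,0],[0.085,0.108,-0.012,0,0],[0.085,0.162,-0.018,0,0],[0.085,0.215,-0.025,0,0],[0.085,0.215,-0.025,0,0],[0.085,0.215,-0.025,0,0]]' >/dev/null; python3 - <<'E'
from h import *
f,W=cloud("wrist");save("w1",f)
Q=W.reshape(-1,3);m=Q[(Q[:,2]>85)&(Q[:,2]<125)&(np.hypot(Q[:,0]-436,Q[:,1]-68)<40)]
print(len(m),(m.min(0)+m.max(0))/2,np.ptp(m,axis=0))
E
python3 go.py 436 68 65 -6.6
```

```text
2851 [433.80114303  68.89790392 100.35847902] [46.43158569 46.24006847 25.57598536]
t 2.15 pos [435.9  65.1 241. ] yaw -6.5 tilt [-0.001 -0.001 -1.   ] w 0.997 gf 0.0 F [-0.8 -1.1  0.4] j [ 0.09 -0.19  2.08 -0.    1.26  0.21]
to [436.0, 68.0, 65.0, -6.6] shift [ 0.003  -0.0002  0.176 ] turn 0.1
```

View pics/w1.png

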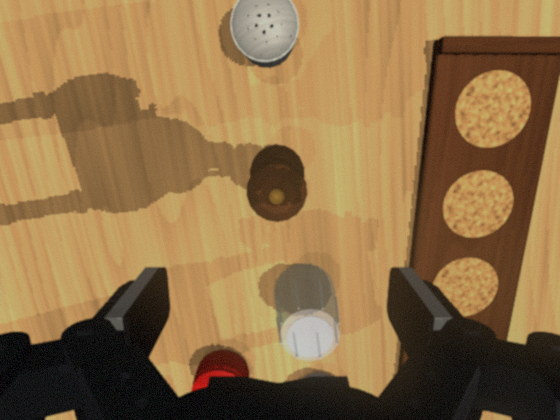

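The mill's head is at (275,190), the shaker at (264,25) and the tumbler at (307,330). The wrist cloud puts the mill at (434,69), which agrees with the fit, so I'm descending.

```bash
python3 -m inch '[[0.085,0.003,-0.001,0.04,0],[0.085,0.003,-0.001,0.08,0],[0.085,0.003,-0.001,0.12,0],[0.085,0.003,-0.001,0.15,0],[0.085,0.003,-0.001,0.176,0],[0.085,0.003,-0.001,0.176,0],[0.085,0.003,-0.001,0.176,0]]'; python3 go.py 435.5 68.5 65 -6.6
```

```text
time: 3.02
ee_pos: [436.3, 68.0, 66.1]
orientation: [0.0, 0.747, 0.665, 0.0]
force: [-0.2, 0.8, 0.3]
width: 0.993
grasp_force: 0.0
t 3.02 pos [436.3  68.   66.1] yaw -6.6 tilt [ 0.001 -0.    -1.   ] w 0.993 gf 0.0 F [-0.2  0.8  0.3] j [ 0.1   0.01  2.25 -0.    0.88  0.21]
to [435.5, 68.5, 65.0, -6.6] shift [ 0.0004 -0.0008  0.0011] turn -0.0
```

```bash
python3 -m inch '[[0.06,0,0,0,0],[0.05,0,0,0,0],[0.045,0,0,0,0],[0.04,0,0,0,0],[0.03,0,0,0,0],[0.02,0,0,0,0],[0.02,0,0,0,0],[0.02,0,0,0,0],[0.02,0,0,-0.005,0],[0.02,0,0,-0.01,0]]'; python3 go.py 610.5 -168.5 160 -6.6 
```

```text
time: 4.28
ee_pos: [435.1, 69.0, 75.4]
orientation: [-0.0, 0.746, 0.666, -0.0]
force: [-0.4, 0.3, -2.0]
width: 0.526
grasp_force: 61.3
t 4.28 pos [435.1  69.   75.4] yaw -6.5 tilt [-0. -0. -1.] w 0.526 gf 61.3 F [-0.4  0.3 -2. ] j [ 0.1  -0.01  2.25  0.    0.9   0.21]
to [610.5, -168.5, 160.0, -6.6] shift [-0.2161  0.2011 -0.0847] turn 0.1
```

```bash
python3 -m inch '[[0.02,0,0,-0.04,0],[0.02,-0.01,0.01,-0.08,0],[0.02,-0.04,0.04,-0.085,0],[0.02,-0.08,0.075,-0.085,0],[0.02,-0.12,0.11,-0.085,0],[0.02,-0.155,0.145,-0.085,0],[0.02,-0.19,0.175,-0.085,0],[0.02,-0.207,0.192,-0.085,0],[0.02,-0.216,0.201,-0.085,0],[0.02,-0.216,0.201,-0.085,0]]'; cat > pads.py <<'E'
from h import *
f,W=cloud("wrist");save("w_"+str(int(telemetry.read_state()["time"]*10)),f)
hsv=cv2.cvtColor(f,cv2.COLOR_RGB2HSV)
m=(hsv[...,2]>120)&(np.abs(W[...,2]-14)<8)&(W[...,0]>560)&(W[...,0]<700)
m=cv2.morphologyEx(m.astype(np.uint8),cv2.MORPH_CLOSE,np.ones((9,9)));m=cv2.morphologyEx(m,cv2.MORPH_OPEN,np.ones((9,9)))
n,l,s,c=cv2.connectedComponentsWithStats(m)
for i in range(1,n):
    if s[i,4]>800:
        a=W[l==i];a=a[~np.isnan(a[:,0])];q=cv2.minEnclosingCircle(a[:,:2].astype(np.float32));print(s[i],a.mean(0).round(1),np.ptp(a,axis=0).round(0),np.round(q[0],1),round(q[1],1))
E
python3 pads.py; python3 go.py 611.3 -167.5 79 -6.6
```

```text
time: 5.52
ee_pos: [610.5, -168.6, 159.9]
orientation: [-0.0, 0.746, 0.666, -0.0]
force: [-0.8, 0.8, -2.5]
width: 0.526
grasp_force: 61.9
[  192     0   171   252 30683] [621.4 -98.2  13.9] [122. 194.  86.] [ 614.5 -123.7] 107.3
t 5.58 pos [ 610.1 -167.9  159.9] yaw -6.5 tilt [-0.001  0.001 -1.   ] w 0.532 gf 61.9 F [-0.8  1.2 -3.3] j [-0.31  0.25  1.78  0.    1.11 -0.19]
to [611.3, -167.5, 79.0, -6.6] shift [0.0005 0.0013 0.0809] turn 0.1
```

```bash
ls pics
```

```text
scene.png
side.png
w1.png
w_55.png
```

View pics/w_55.png

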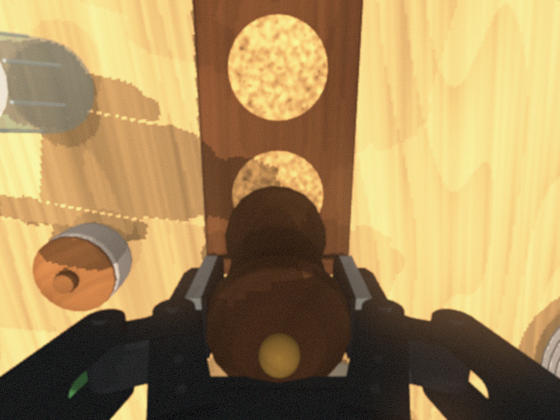

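The mill is held upright between the fingers, with its foot over the pad below at (278,185). A whole pad shows at (278,67), and the board is centred.

```bash
python3 - <<'E'
from fit import *
f,W=cloud("wrist")
m=np.zeros((422,562),np.uint8);b=cv2.GaussianBlur(f,(9,9),0)
cv2.floodFill(b,m,(278,67),0,(60,)*3,(60,)*3,4|cv2.FLOODFILL_MASK_ONLY|cv2.FLOODFILL_FIXED_RANGE|(255<<8))
a=W[m[1:-1,1:-1]>0];a=a[~np.isnan(a[:,0])];print(len(a),a.mean(0),np.ptp(a,axis=0),(a.min(0)+a.max(0))/2)
print(W[185,250],W[185,300])
E
```

```text
8217 [619.77482132 -76.28967498  14.15905278] [69.84005993 69.89118067  5.67108766] [619.81926696 -77.40591378  13.8789105 ]
[ 588.80985398 -157.2423546    13.41706012] [ 626.86890865 -161.46073123   13.89870368]
```

```bash
python3 -m inch '[[0.02,0,0,0.03,0],[0.02,0,0,0.055,0],[0.02,0,0,0.07,0],[0.02,0,0,0.076,0],[0.02,0,0,0.079,0],[0.02,0,0,0.08,0],[0.02,0,0,0.08,0]]'; python3 go.py 610.5 -168 80 -6.6
```

```text
time: 6.5
ee_pos: [611.2, -168.7, 81.1]
orientation: [0.001, 0.746, 0.666, 0.0]
force: [0.5, -0.6, -2.9]
width: 0.526
grasp_force: 61.9
t 6.5 pos [ 611.2 -168.7   81.1] yaw -6.5 tilt [ 0.001 -0.    -1.   ] w 0.526 gf 61.9 F [ 0.5 -0.6 -2.9] j [-0.31  0.33  1.84 -0.    0.97 -0.19]
to [610.5, -168.0, 80.0, -6.6] shift [ 0.0006 -0.0008  0.0011] turn 0.1
```

```bash
python3 -m inch '[[0.02,0,0,0.001,0],[0.02,0,0,0.001,0]]' | grep -E "pos|force"; python3 -m inch '[[0.02,0,0,0.001,0],[0.02,0,0,0.001,0]]' | grep -E "pos|force"
```

```text
ee_pos: [611.4, -168.8, 80.8]
force: [-2.5, 0.3, 5.4]
grasp_force: 62.1
ee_pos: [611.4, -168.9, 80.8]
force: [-4.7, 0.1, 11.3]
grasp_force: 62.2
```

Contact. Opening, then rising; next is the cruet.

```bash
python3 -m inch '[[0.05,0,0,0,0],[0.06,0,0,0,0],[0.075,0,0,0,0],[0.085,0,0,0,0],[0.085,0,0,0,0],[0.085,0,0,-0.03,0],[0.085,0,0,-0.07,0],[0.085,0,0,-0.12,0],[0.085,0,0,-0.12,0]]'; python3 go.py 500 -250 210 -30 421 -316 210 -30 421 -316 38 -30
```

```text
time: 8.12
ee_pos: [614.2, -169.6, 204.5]
orientation: [0.005, 0.746, 0.666, 0.003]
force: [0.3, -0.3, 0.1]
width: 0.995
grasp_force: 0.0
t 8.12 pos [ 614.2 -169.6  204.5] yaw -6.5 tilt [ 0.01  -0.003 -1.   ] w 0.995 gf 0.0 F [ 0.3 -0.3  0.1] j [-0.31  0.21  1.74  0.    1.18 -0.19]
to [500.0, -250.0, 210.0, -30.0] shift [-0.0929 -0.1043 -0.0064] turn 23.5
to [421.0, -316.0, 210.0, -30.0] shift [-0.1674 -0.1753 -0.007 ] turn 23.5
to [421.0, -316.0, 38.0, -30.0] shift [-0.167  -0.1771  0.165 ] turn 23.5
```

```bash
python3 -m inch '[[0.085,-0.03,-0.03,0,0],[0.085,-0.065,-0.07,0,0],[0.085,-0.1,-0.105,0,0],[0.085,-0.135,-0.145,0,0],[0.085,-0.16,-0.168,0,0],[0.085,-0.167,-0.175,0,0],[0.085,-0.167,-0.175,0,0],[0.085,-0.167,-0.175,0,0]]' | head -2; python3 - <<'E'
from h import *
f,W=cloud("wrist")
Q=W.reshape(-1,3);m=Q[(Q[:,2]>20)&(Q[:,2]<65)&(np.hypot(Q[:,0]-421,Q[:,1]+316)<50)]
print(len(m),(m.min(0)+m.max(0))/2,np.ptp(m,axis=0))
E
python3 go.py 421 -316 38 -6.6
```

```text
time: 9.12
ee_pos: [418.6, -313.9, 198.0]
2148 [ 419.19880512 -315.67780863   42.53108119] [56.89230882 56.91607153 44.93444165]
t 9.18 pos [ 418.7 -313.8  198.1] yaw -6.4 tilt [ 0.  0. -1.] w 0.994 gf 0.0 F [ 0.2 -0.1  0.1] j [-0.69  0.01  1.98  0.    1.16 -0.58]
to [421.0, -316.0, 38.0, -6.6] shift [-0.002   0.0025  0.1601] turn 0.2
```

```bash
python3 -m inch '[[0.085,-0.002,0.002,0.04,0],[0.085,-0.002,0.002,0.08,0],[0.085,-0.002,0.002,0.115,0],[0.085,-0.002,0.002,0.145,0],[0.085,-0.002,0.002,0.16,0],[0.085,-0.002,0.002,0.16,0],[0.085,-0.002,0.002,0.16,0]]' && python3 go.py 420.5 -316 38 -6.6
```

```text
time: 10.05
ee_pos: [420.7, -317.4, 39.5]
orientation: [0.001, 0.746, 0.666, 0.0]
force: [0.0, 0.2, -0.4]
width: 0.998
grasp_force: 0.0
t 10.05 pos [ 420.7 -317.4   39.5] yaw -6.5 tilt [ 0.002 -0.001 -1.   ] w 0.998 gf 0.0 F [ 0.   0.2 -0.4] j [-0.69  0.2   2.09  0.    0.84 -0.58]
to [420.5, -316.0, 38.0, -6.6] shift [ 0.0013 -0.0004  0.0015] turn 0.1
```

```bash
python3 -m inch '[[0.075,0.001,0,0.001,0],[0.068,0.001,0,0.001,0],[0.063,0.001,0,0.001,0],[0.058,0.001,0,0.001,0],[0.05,0.001,0,0.001,0],[0.04,0.001,0,0.001,0],[0.04,0.001,0,0.001,0],[0.04,0.001,0,0.001,0],[0.04,0.001,0,-0.004,0],[0.04,0.001,0,-0.01,0]]' && python3 go.py 621 -76.5 165 -6.6
```

```text
time: 11.3
ee_pos: [419.0, -315.3, 47.9]
orientation: [-0.001, 0.746, 0.666, -0.0]
force: [-0.5, -0.3, -2.7]
width: 0.659
grasp_force: 64.0
t 11.3 pos [ 419.  -315.3   47.9] yaw -6.5 tilt [-0.001  0.001 -1.   ] w 0.659 gf 64.0 F [-0.5 -0.3 -2.7] j [-0.69  0.19  2.09 -0.    0.86 -0.58]
to [621.0, -76.5, 165.0, -6.6] shift [ 0.2603  0.1734 -0.1171] turn 0.1
```

```bash
python3 -m inch '[[0.04,0,0,-0.04,0],[0.04,0,0,-0.09,0],[0.04,0.02,0.013,-0.13,0],[0.04,0.06,0.04,-0.142,0],[0.04,0.105,0.07,-0.142,0],[0.04,0.15,0.1,-0.142,0],[0.04,0.195,0.13,-0.142,0],[0.04,0.235,0.157,-0.142,0],[0.04,0.258,0.172,-0.142,0],[0.04,0.26,0.173,-0.142,0]]' >/dev/null;  python3 -m inch '[[0.04,0,0,0,0],[0.04,0,0,0,0]]'; python3 go.py 621 -76.5 53 -6.6
```

```text
time: 12.8
ee_pos: [620.2, -78.0, 190.1]
orientation: [-0.0, 0.747, 0.665, -0.0]
force: [-0.4, 0.2, -2.5]
width: 0.653
grasp_force: 65.0
t 12.8 pos [620.2 -78.  190.1] yaw -6.6 tilt [-0.001 -0.    -1.   ] w 0.653 gf 65.0 F [-0.4  0.2 -2.5] j [-0.16  0.21  1.77 -0.    1.16 -0.05]
to [621.0, -76.5, 53.0, -6.6] shift [0.0016 0.0007 0.1371] turn 0.0
```

```bash
python3 -m inch '[[0.04,0.001,0.001,0.04,0],[0.04,0.001,0.001,0.08,0],[0.04,0.001,0.001,0.11,0],[0.04,0.001,0.001,0.125,0],[0.04,0.001,0.001,0.133,0],[0.04,0.001,0.001,0.135,0],[0.04,0.001,0.001,0.135,0]]' | grep -E "pos|force";python3 -m inch '[[0.04,0,0,0.001,0],[0.04,0,0,0.0015,0]]' | grep -E "pos|force"
```

```text
ee_pos: [623.2, -76.4, 56.5]
force: [-0.0, 0.3, -3.0]
grasp_force: 65.0
ee_pos: [622.6, -76.2, 54.4]
force: [-0.4, -0.6, -2.9]
grasp_force: 65.0
```

```bash
python3 -m inch '[[0.04,0,0,0.001,0],[0.04,0,0,0.001,0]]' | grep -E "pos|force";python3 -m inch '[[0.04,0,0,0.001,0],[0.04,0,0,0.001,0]]' | grep -E "pos|force"
```

```text
ee_pos: [622.1, -76.1, 52.7]
force: [0.6, -0.6, -2.1]
grasp_force: 65.0
ee_pos: [622.3, -76.1, 52.3]
force: [-2.3, 0.5, 1.3]
grasp_force: 65.3
```

Contact. Releasing and rising.

```bash
python3 -m inch '[[0.065,0,0,0,0],[0.075,0,0,0,0],[0.085,0,0,0,0],[0.085,0,0,0,0],[0.085,0,0,-0.03,0],[0.085,0,0,-0.08,0],[0.085,0,0,-0.135,0],[0.085,0,0,-0.14,0],[0.085,0,0,-0.14,0],[0.085,0,0,-0.14,0]]' |head -2; python3 go.py 440.7 191.7 192 -6.6
```

```text
time: 15.68
ee_pos: [620.7, -76.0, 189.5]
t 15.68 pos [620.7 -76.  189.5] yaw -6.5 tilt [-0.004  0.001 -1.   ] w 1.001 gf 0.0 F [-0.1 -0.2  0.3] j [-0.16  0.21  1.77  0.    1.17 -0.05]
to [440.7, 191.7, 192.0, -6.6] shift [ 0.2455 -0.2092 -0.0017] turn 0.1
```

```bash
python3 -m inch '[[0.085,0.03,-0.026,0,0],[0.085,0.075,-0.063,0,0],[0.085,0.12,-0.102,0,0],[0.085,0.165,-0.14,0,0],[0.085,0.205,-0.174,0,0],[0.085,0.235,-0.2,0,0],[0.085,0.245,-0.209,0,0],[0.085,0.245,-0.209,0,0],[0.085,0.245,-0.209,0,0]]' | head -2; python3 - <<'E'
from h import *
f,W=cloud("wrist")
Q=W.reshape(-1,3);m=Q[(Q[:,2]>45)&(Q[:,2]<80)&(np.hypot(Q[:,0]-441,Q[:,1]-191.7)<50)]
print(len(m),(m.min(0)+m.max(0))/2,np.ptp(m,axis=0))
E
python3 go.py 440 191.7 27 -6.6
```

```text
time: 16.8
ee_pos: [442.9, 190.1, 191.3]
4103 [438.33582486 191.79822074  60.10905455] [51.64905482 52.12402658 30.19214756]
t 16.85 pos [443.  190.  191.5] yaw -6.6 tilt [-0.    -0.001 -1.   ] w 0.992 gf 0.0 F [ 0.3 -0.2 -0.1] j [ 0.35 -0.07  2.06 -0.    1.15  0.47]
to [440.0, 191.7, 27.0, -6.6] shift [ 0.0014 -0.0032  0.1645] turn 0.0
```

```bash
python3 -m inch '[[0.085,0.001,-0.003,0.04,0],[0.085,0.001,-0.003,0.08,0],[0.085,0.001,-0.003,0.12,0],[0.085,0.001,-0.003,0.15,0],[0.085,0.001,-0.003,0.164,0],[0.085,0.001,-0.003,0.164,0],[0.085,0.001,-0.003,0.164,0],[0.085,0.001,-0.003,0.164,0]]' && python3 go.py 440 191.7 27 -6.6
```

```text
time: 17.85
ee_pos: [440.8, 192.7, 29.2]
orientation: [0.001, 0.746, 0.666, 0.001]
force: [-0.4, -0.9, 0.8]
width: 0.996
grasp_force: 0.0
t 17.85 pos [440.8 192.7  29.2] yaw -6.5 tilt [ 0.003  0.001 -1.   ] w 0.996 gf 0.0 F [-0.4 -0.9  0.8] j [ 0.36  0.14  2.19 -0.    0.8   0.47]
to [440.0, 191.7, 27.0, -6.6] shift [-0.0011 -0.0007  0.0022] turn 0.1
```

```bash
python3 -m inch '[[0.075,-0.001,-0.001,0.001,0],[0.065,-0.001,-0.001,0.001,0],[0.058,-0.001,-0.001,0.001,0],[0.052,-0.001,-0.001,0.001,0],[0.045,-0.001,-0.001,0.001,0],[0.035,-0.001,-0.001,0.001,0],[0.035,-0.001,-0.001,0.001,0],[0.035,-0.001,-0.001,0.001,0],[0.035,-0.001,-0.001,-0.004,0],[0.035,-0.001,-0.001,-0.01,0]]' && python3 go.py 632 15 165 -6.6
```

```text
time: 19.1
ee_pos: [437.1, 190.9, 37.2]
orientation: [-0.001, 0.746, 0.666, -0.001]
force: [1.0, -0.1, -1.9]
width: 0.574
grasp_force: 74.0
t 19.1 pos [437.1 190.9  37.2] yaw -6.5 tilt [-0.002 -0.001 -1.   ] w 0.574 gf 74.0 F [ 1.  -0.1 -1.9] j [0.36 0.12 2.2  0.   0.83 0.47]
to [632.0, 15.0, 165.0, -6.6] shift [-0.1528  0.2133 -0.1282] turn 0.1
```

```bash
python3 -m inch '[[0.035,0,0,-0.04,0],[0.035,0,0,-0.085,0],[0.035,-0.015,0.02,-0.12,0],[0.035,-0.04,0.055,-0.128,0],[0.035,-0.07,0.097,-0.128,0],[0.035,-0.1,0.14,-0.128,0],[0.035,-0.13,0.181,-0.128,0],[0.035,-0.149,0.208,-0.128,0],[0.035,-0.153,0.213,-0.128,0],[0.035,-0.153,0.213,-0.128,0]]' >/dev/null;  python3 -m inch '[[0.035,0,0,0,0],[0.035,0,0,0,0]]'; python3 go.py 632 15 41 -6.6
```

```text
time: 20.6
ee_pos: [631.8, 16.2, 165.8]
orientation: [-0.0, 0.746, 0.666, -0.0]
force: [0.3, -0.2, -0.7]
width: 0.57
grasp_force: 74.5
t 20.6 pos [631.8  16.2 165.8] yaw -6.4 tilt [-0.  0. -1.] w 0.57 gf 74.5 F [ 0.3 -0.2 -0.7] j [-0.01  0.24  1.78  0.    1.12  0.1 ]
to [632.0, 15.0, 41.0, -6.6] shift [-0.0012  0.0004  0.1248] turn 0.2
```

```bash
python3 -m inch '[[0.035,-0.001,0,0.04,0],[0.035,-0.001,0,0.08,0],[0.035,-0.001,0,0.105,0],[0.035,-0.001,0,0.117,0],[0.035,-0.001,0,0.121,0],[0.035,-0.001,0,0.123,0],[0.035,-0.001,0,0.123,0],[0.035,-0.001,0,0.123,0]]' | grep -E "pos|force";python3 -m inch '[[0.035,0,0,0.001,0],[0.035,0,0,0.0015,0]]' | grep -E "pos|force"
```

```text
ee_pos: [633.2, 14.2, 43.8]
force: [-0.4, -0.4, -2.5]
grasp_force: 74.5
ee_pos: [632.6, 14.2, 41.4]
force: [0.3, -0.2, -1.7]
grasp_force: 74.5
```

```bash
python3 -m inch '[[0.035,0,0,0.0005,0],[0.035,0,0,0.001,0]]' | grep -E "pos|force"
```

```text
ee_pos: [632.6, 14.2, 41.2]
force: [-3.7, 0.1, 8.1]
grasp_force: 74.2
```

```bash
python3 -m inch '[[0.055,0,0,0,0],[0.065,0,0,0,0],[0.085,0,0,0,0],[0.085,0,0,0,0],[0.085,0,0,-0.03,0],[0.085,0,0,-0.08,0],[0.085,0,0,-0.135,0],[0.085,0,0,-0.14,0],[0.085,0,0,-0.14,0],[0.085,0,0,-0.14,0]]' |head -2; python3 go.py 453.7 -204.5 180 -6.6
```

```text
time: 23.35
ee_pos: [631.0, 14.3, 177.9]
t 23.35 pos [631.   14.3 177.9] yaw -6.5 tilt [-0.004  0.    -1.   ] w 0.995 gf 0.0 F [ 0.5 -0.3 -0.4] j [-0.02  0.23  1.77  0.    1.15  0.1 ]
to [453.7, -204.5, 180.0, -6.6] shift [-0.2375 -0.1514 -0.0014] turn 0.1
```

```bash
python3 -m inch '[[0.085,-0.03,-0.02,0,0],[0.085,-0.075,-0.048,0,0],[0.085,-0.12,-0.076,0,0],[0.085,-0.165,-0.105,0,0],[0.085,-0.205,-0.131,0,0],[0.085,-0.232,-0.148,0,0],[0.085,-0.237,-0.151,0,0],[0.085,-0.237,-0.151,0,0],[0.085,-0.237,-0.151,0,0]]' | head -2; python3 - <<'E'
from h import *
f,W=cloud("wrist")
Q=W.reshape(-1,3);m=Q[(Q[:,2]>22)&(Q[:,2]<65)&(np.hypot(Q[:,0]-454,Q[:,1]+204.5)<50)]
print(len(m),(m.min(0)+m.max(0))/2,np.ptp(m,axis=0))
E
python3 go.py 453.7 -204.5 17 -6.6
```

```text
time: 24.48
ee_pos: [456.0, -203.2, 179.8]
5122 [ 452.32527347 -204.14773978   39.76889216] [60.61685827 60.87075728 35.47301677]
t 24.52 pos [ 456.2 -203.2  179.9] yaw -6.4 tilt [-0.     0.001 -1.   ] w 0.994 gf 0.0 F [-0.3  0.3  0.5] j [-0.47 -0.02  2.04  0.    1.12 -0.36]
to [453.7, -204.5, 17.0, -6.6] shift [-0.0016 -0.0022  0.1629] turn 0.2
```

```bash
python3 -m inch '[[0.085,-0.001,-0.002,0.04,0],[0.085,-0.001,-0.002,0.08,0],[0.085,-0.001,-0.002,0.12,0],[0.085,-0.001,-0.002,0.15,0],[0.085,-0.001,-0.002,0.163,0],[0.085,-0.001,-0.002,0.163,0],[0.085,-0.001,-0.002,0.163,0],[0.085,-0.001,-0.002,0.163,0]]' && python3 go.py 453.3 -204.5 17 -6.6
```

```text
time: 25.52
ee_pos: [454.8, -205.5, 18.7]
orientation: [0.001, 0.746, 0.666, 0.001]
force: [0.7, -0.3, 0.3]
width: 0.994
grasp_force: 0.0
t 25.52 pos [ 454.8 -205.5   18.7] yaw -6.5 tilt [ 0.003 -0.001 -1.   ] w 0.994 gf 0.0 F [ 0.7 -0.3  0.3] j [-0.47  0.19  2.16  0.    0.79 -0.36]
to [453.3, -204.5, 17.0, -6.6] shift [ 0.0008 -0.0016  0.0017] turn 0.1
```

```bash
python3 -m inch '[[0.078,0.001,-0.001,0.001,0],[0.072,0.001,-0.001,0.001,0],[0.067,0.001,-0.001,0.001,0],[0.062,0.001,-0.001,0.001,0],[0.055,0.001,-0.001,0.001,0],[0.045,0.001,-0.001,0.001,0],[0.045,0.001,-0.001,0.001,0],[0.045,0.001,-0.001,0.001,0],[0.045,0.001,-0.001,-0.004,0],[0.045,0.001,-0.001,-0.01,0]]' && python3 go.py 540 -50 165 -6.6 642.5 106.5 165 -6.6
```

```text
time: 26.78
ee_pos: [452.0, -203.5, 27.0]
orientation: [-0.001, 0.746, 0.666, -0.0]
force: [0.1, 0.3, -2.2]
width: 0.703
grasp_force: 65.2
t 26.77 pos [ 452.  -203.5   27. ] yaw -6.5 tilt [-0.001  0.001 -1.   ] w 0.703 gf 65.2 F [ 0.1  0.3 -2.2] j [-0.47  0.17  2.16 -0.    0.81 -0.36]
to [540.0, -50.0, 165.0, -6.6] shift [ 0.1625  0.0699 -0.138 ] turn 0.1
to [642.5, 106.5, 165.0, -6.6] shift [ 0.3296  0.1539 -0.138 ] turn 0.1
```

```bash
python3 -m inch '[[0.045,0,0,-0.045,0],[0.045,0,0,-0.095,0],[0.045,0.02,0.009,-0.13,0],[0.045,0.06,0.028,-0.138,0],[0.045,0.11,0.051,-0.138,0],[0.045,0.16,0.075,-0.138,0],[0.045,0.21,0.098,-0.138,0],[0.045,0.26,0.121,-0.138,0],[0.045,0.305,0.142,-0.138,0],[0.045,0.33,0.154,-0.138,0]]' >/dev/null;  python3 -m inch '[[0.045,0,0,0,0],[0.045,0,0,0,0],[0.045,0,0,0,0]]'; python3 go.py 642.5 106.5 31 -6.6
```

```text
time: 28.4
ee_pos: [642.4, 105.5, 165.1]
orientation: [-0.0, 0.746, 0.665, -0.0]
force: [0.0, -0.3, -3.1]
width: 0.704
grasp_force: 66.4
t 28.4 pos [642.4 105.5 165.1] yaw -6.6 tilt [-0.001 -0.    -1.   ] w 0.704 gf 66.4 F [ 0.  -0.3 -3.1] j [ 0.12  0.28  1.74 -0.    1.13  0.24]
to [642.5, 106.5, 31.0, -6.6] shift [1.000e-03 1.000e-04 1.341e-01] turn 0.0
```

```bash
python3 -m inch '[[0.045,0.001,0,0.04,0],[0.045,0.001,0,0.08,0],[0.045,0.001,0,0.11,0],[0.045,0.001,0,0.125,0],[0.045,0.001,0,0.13,0],[0.045,0.001,0,0.132,0],[0.045,0.001,0,0.132,0],[0.045,0.001,0,0.132,0]]' | grep -E "pos|force";python3 -m inch '[[0.045,0,0,0.001,0],[0.045,0,0,0.0015,0]]' | grep -E "pos|force"
```

```text
ee_pos: [644.1, 107.8, 34.5]
force: [-1.0, -0.2, -1.6]
grasp_force: 66.3
ee_pos: [643.3, 107.7, 32.0]
force: [-0.5, 0.5, -2.7]
grasp_force: 66.3
```

```bash
python3 -m inch '[[0.045,0,0,0.0005,0],[0.045,0,0,0.0005,0]]' | grep -E "pos|force"
```

```text
ee_pos: [643.1, 107.6, 31.2]
force: [-0.1, 0.2, -2.3]
grasp_force: 66.5
```

```bash
python3 -m inch '[[0.045,0,0,0.001,0],[0.045,0,0,0.001,0]]' | grep -E "pos|force"
```

```text
ee_pos: [643.2, 107.6, 31.2]
force: [-3.7, -0.8, 4.7]
grasp_force: 67.0
```

Contact. Releasing, rising and backing off (toward -x) to check with the fixed cameras.

```bash
python3 -m inch '[[0.068,0,0,0,0],[0.078,0,0,0,0],[0.085,0,0,0,0],[0.085,0,0,0,0],[0.085,0,0,-0.03,0],[0.085,0,0,-0.08,0],[0.085,0,0,-0.135,0],[0.085,0,0,-0.19,0],[0.085,0.04,0,-0.2,0],[0.085,0.09,0,-0.2,0]]' |head -2; python3 -m inch '[[0.085,0.05,0,0,0],[0.085,0.1,0,0,0],[0.085,0.1,0,0,0],[0.085,0.1,0,0,0]]' | head -2
python3 - <<'E'
from fit import *
T=dict(mill=(611,-168,20,66,92),cruet=(621,-76.5,29,22,66),shaker=(632,15,25,22,68),pot=(642.5,106.5,31,28,46),tumb=(450.4,-68.8,30,10,70))
for n in("scene","side"):
    f,W=cloud(n);save(n+"2",f);Q=W.reshape(-1,3)
    for k,(x,y,r,a,b) in T.items():
        m=Q[(np.hypot(Q[:,0]-x,Q[:,1]-y)<42)&(Q[:,2]>a)&(Q[:,2]<b)]
        if len(m)>8: c,e=circ(m,r,(x,y));print(n,k,c.round(1),round(e,1),len(m),np.nanmax(Q[np.hypot(Q[:,0]-x,Q[:,1]-y)<30,2]).round(0))
E
```

```text
time: 31.4
ee_pos: [655.0, 197.2, 233.5]
time: 31.9
ee_pos: [664.5, 296.2, 229.8]
scene mill [ 609.6 -169.5] 0.6 71 128.0
scene cruet [622.1 -76.3] 0.5 175 108.0
scene shaker [632.9  14.3] 0.7 160 93.0
scene pot [643.2 106.6] 0.7 75 73.0
scene tumb [449.9 -69.7] 1.4 309 91.0
side mill [ 611.6 -169.6] 1.3 86 127.0
side cruet [625.  -76.6] 1.1 212 109.0
side shaker [635.3  14.1] 1.2 207 92.0
side pot [646.  106.9] 1.0 112 73.0
side tumb [451.1 -68.3] 1.6 391 90.0
```

View pics/scene2.png

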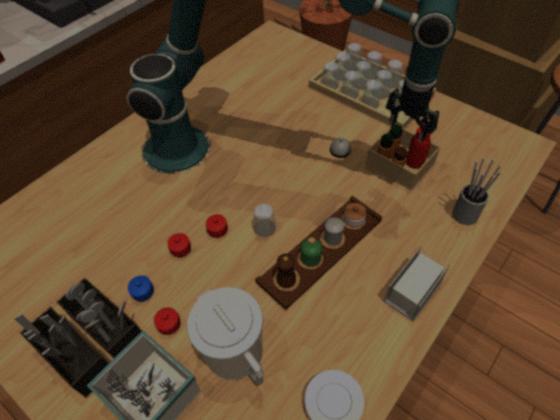

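The picture shows all four items upright on their pads: mill (286,270), cruet (311,250), shaker (333,233) and pot (354,214). All are within about 4 mm of the pad centres I measured. The tumbler at (264,220) hasn't moved, and the gripper is clear of the sauce box.

```bash
python3 -c "
from h import *
print(telemetry.read_state()['force']);print(workorder.close_job())"
```

```text
[ 0.06685161 -0.25254688 -0.49674656]
the job is handed in; nothing more can be done
None
```

I handed the job in at about 32 s: the mill (nearest the jug), cruet, shaker and pot stand upright on their pads, all within about 4 mm of centre by my last camera check, and the tumbler has not moved; no verdict came back.

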